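# Open the dust filter on the jeweller's bench

## Robot

A 7-joint arm with a two-finger parallel gripper is mounted at the origin on the work surface. World frame = base frame: x ahead of the robot, y to its left, z up, the work surface at z = 0. Lengths are in m, angles in rad, forces in N, time in s.
With the tool pointing down it reaches from about 0.4 to 0.85 m from the base axis. Payload 10.4 kg.
Tool frame: the origin (TCP) lies between the finger pads; the fingertips stand 22 mm ahead of it and the grasp point (between the pads) lies 3 mm ahead of it; z points along the fingers, y is the line along which they close (so a half turn about z gives the same grasp; the last joint's range is limited). The gripper opens to 85 mm and grips with 20 to 120 N. Pads are 22 mm wide; open, the fingers measure 114 mm over their backs; the gripper's body (76 mm by 85 mm) begins 54 mm behind the grasp point. The pads swing forward as they close: fully open they stand 13 mm farther back than shut.
Start: joints at [-1.138, 0.332, -0.065, 1.46, 0.022, 1.35, -0.088], TCP at [0.275, 0.561, 0.253] pointing down, gripper open.
Joint ranges: [-2.6, 2.6], [-0.5, 2.12], [-1.47, 1.34], [0.16, 2.42], [-1.27, 4.41], [0.06, 2.06], [-2.6, 2.6]. Speed limits (rad/s): [2.22, 2.22, 2.79, 2.79, 3.14, 3.14, 3.14].

## Interface

Orientations are given as a unit quaternion [x, y, z, w].
In Python, from workcell import manip, camera, ticket, boxes_of, outline_of gives the robot as it stands.
- The arm moves only by the tool carry_out, never from a script. Its argument "deltas" is a list of rows, each a list of 5 numbers: the shift along the tool's x, y, z as a fraction of full scale, then the turn about the tool's z as a fraction of full scale, then the opening, from -1 (shut) to 1 (fully open), so that 0 is half open. In form: [[tx, ty, tz, spin, gripper], ...]. A call has 1 to 20 rows; each row is the pose to reach, as a shift and turn from the pose commanded when the call began, along the tool's axes at that moment; what a row does not reach only later rows make up. Full scale, the value 1, is 150 mm for a shift and 30 degrees for a turn. A row lasts 1/8 s, in which the tool goes at most 62.5 mm and 10.7 degrees, less where a joint would pass 70% of its speed; a pose out of reach is approached as far as the arm can. A call with a number of a shift or a turn outside -1 to 1 is refused whole. A call with a gripper value outside its range is refused whole. The fingers move at their own pace and stop on an object; "force" is the grip in N (left out, the last holds). Time passes only in rows, so rows that repeat a pose let the fingers close. It gives the time, the measured TCP pose, the force, the opening and the grip force at its end, in the units of the state.
- manip.get_obs(): the state, without advancing time (a new reading comes with each control period).
- camera(name): name is "scene" or "top"; returns a dict with "img" (480x640x3 uint8, red, green, blue), "depth" (480x640 float32, m along the optical axis (not along the pixel's ray), 0 where there is no reading), "vertical_fov" (degrees; the focal length in pixels is half the picture's height over the tangent of half this angle, whatever the lens; pixels are square), "cx", "cy" (the principal point, pixels), "R" (3x3) and "t" (3): a world point X has camera coordinates R X + t. Camera axes: x right, y down, z forward; pixel columns grow to the right and rows downward; lengths in m; the calibration is good to about 2 mm. A picture is of the moment at which its call begins.
- ticket.hand_in(): hands the job in; it is judged then, once.
Trained networks look in a picture, given as the dict that the camera call returned (one of the last four; its "shot" number tells which), for a name from the list of things; names that differ only in an ending like _2 or _b are one class to them, and where a whole thing is asked for, a point or a joint stands for the part that bears it (a point fixed in the world has none). Each returns a list of dicts, best first, with "conf" (0 to 1); they miss things now and then, are a little off and sometimes report something else, mostly with a low value. They report only what shows in the picture. A call takes as long as a camera call. They do not tell look-alikes from the thing itself.
- boxes_of(query, picture): "position" ([x, y, z] in m, in world coordinates, good to about 4 mm: the middle of the surface that is visible of it).
- outline_of(query, picture): "region" (480x640 bool, what is visible of it).
The state is a dict: "clock": time; "joint_pos": joint angles; "joint_velocities": joint speeds; "tau": joint torques, N m; "position": TCP position; "ee_rot": TCP orientation; "ft_force": force on the tool from outside, world axes, zero at the start; "torque": the same for the moment, N m; "grip_width": opening from 0.0 (shut) to 1.0 (fully open); "grasp_force": force on a finger pad.
Only numpy, scipy, OpenCV 4.12 (cv2) and the standard library are available. Lean on these libraries where they do the work, as an engineer would, in place of code of your own. Each camera call takes 0.05 s, during which the arm holds its last target. There are 200 camera calls.

## Task

Open the filter box on the bench so that the filter can be reached: press its steel snap tab down until it snaps and stays down, then push the released aluminium cover along its guide rails until the whole filter opening lies bare and the cover rests flat on the deck beside it. Only press and push with the fingertips: do not lift or tip the cover, and leave the other things on the bench where they are.

Things in the scene. Friction and masses are not known exactly. Their poses are not given: they have to be found in the camera images.
- unit: Grey dust filter box, fixed: 120 mm (x) by 260 mm (y), 55 mm high to the level seat (-y half) and bare deck (+y half). Origin: centre of underside, z up. Guide rails along y, 8 mm high, inner faces at x = -50 and 50 mm. End ridges: 6 mm high at y = -130 to -122, 12 mm high at y = 122 to 130 mm. Hose stub 38 mm thick juts 35 mm from the +y end, below the deck.
- opening (a point): Centre of the filter opening, at seat level: 76 mm (box x) by 80 mm (box y), from y = -110 to -30 mm in the box's frame; paper pleats from 9 mm below the seat. The cover hides it at the start; it is bare when the cover's origin is beyond y = 20 mm in the box's frame.
- cover: Loose aluminium cover: plate 96 mm (x) by 100 mm (y), 10 mm thick, 0.15 to 0.31 kg. Origin: centre of underside; axes parallel to the box's. Starts on the seat at x = 0, y = -71, z = 55 mm in the box's frame, 2 mm of play. Slides towards the box's +y at 1 to 3 N: tab up, it is blocked within 3 mm; tab down, it goes over the sunk tooth, 140 mm to the far ridge.
- lip (a point): Centre of the outer (-y) face of the cover's upright lip, 19 mm above the cover's underside. The lip runs along the cover's -y edge: 72 mm wide in x, 10 mm thick in y, its top 28 mm above the underside. This face is pushed towards the box's +y.
- tab_top (a point): Centre of the top of the steel snap tab's ribbed pad, 30 by 30 mm, outside the +x rail at x = 79, y = -14 mm in the box's frame; 77 mm above the bench when up, 65 mm when down (2 mm above the rail). Pressed straight down. A tooth runs from it through a rail gap to stand 9 mm high before the cover's +y edge. A shoulder 43 mm high lies under the pad, out to x = 98 mm.
- tab (a joint): Travel of the snap tab: 0 m up (locking), 0.012 m fully down (released). An over-centre spring holds it up with 3 to 4 N; pressed past half its travel (6 mm) it snaps down and stays down by itself.
- bench_block: Square steel bench block, 70 by 70 by 22 mm, loose. Bystander, not to be moved; origin at its underside or axis.
- jar: Amber glass jar with brass cap, 48 mm across, 62 mm high, loose. Bystander, not to be moved; origin at its underside or axis.
- hammer: Hammer lying flat, 210 mm long, loose. Bystander, not to be moved; origin at its underside or axis.
- ring_clamp: Wooden ring clamp standing on end, 33 mm across, 110 mm high, loose. Bystander, not to be moved; origin at its underside or axis.
- bangle: Brass bangle lying flat, 64 mm across, 12 mm high, loose. Bystander, not to be moved; origin at its underside or axis.
- screwdriver: Screwdriver lying flat, 160 mm long, loose. Bystander, not to be moved; origin at its underside or axis.
- wood_block: Dark wooden block, 50 by 32 by 30 mm, loose. Bystander, not to be moved; origin at its underside or axis.
Things that resemble listed ones, but are neither listed nor needed, are in the scene too. Leave any purple or yellow look-alike of the cover alone.

How it is judged:
By the outcome, as a careful person would: the job done as asked, in the order asked, and still so for the second after the job is handed in, with the robot touching nothing.
It also fails if it takes over 45 s, if anything falls off the work surface, if the arm or the gripper's body presses on something with over 40 N, if the wrist force passes 120 N, or if a joint passes its speed limit or range.

## Working session

There is one attempt and no reset: what is moved stays moved. The work goes in short steps, Python scripts to look and compute and a tool call to move; the robot and the scene stay as the last step left them, time stands still between calls to the robot, and variables do not carry over. Pictures are saved under pics/ and viewed, at most 10 in all, crops included, and the job is handed in when it is done.

Besides the shell and the picture viewer there is one more tool, called after "Emit:" in YAML: its name, and indented under it one key for each argument. carry_out: Moves the arm, as the interface text tells. Its arguments: {"type":"object","properties":{"deltas":{"type":"array","items":{"type":"array","items":{"type":"number"}}},"force":{"type":"number"}},"required":["deltas"]}

```bash
mkdir -p pics
cat > h.py <<'E'
import numpy as np, cv2
from workcell import manip, camera, ticket, boxes_of, outline_of
def f(c): return 240/np.tan(np.radians(c["vertical_fov"])/2)
def pix(c,X):
    p=np.asarray(c["R"])@np.asarray(X)+np.asarray(c["t"]); return p[:2]/p[2]*f(c)+[c["cx"],c["cy"]]
def cloud(c):
    d=c["depth"]; v,u=np.mgrid[:480,:640]
    P=np.stack([(u-c["cx"])*d/f(c),(v-c["cy"])*d/f(c),d],-1)
    W=(P-np.asarray(c["t"]))@np.asarray(c["R"]); W[d==0]=np.nan; return W
def save(n,im): cv2.imwrite("pics/"+n,np.ascontiguousarray(im[...,::-1]))
E
python3 - <<'E'
from h import *
o=manip.get_obs(); print(o["position"],o["ee_rot"],o["clock"],o["grip_width"])
for n in("scene","top"):
    c=camera(n); save(n+"0.png",c["img"])
    for q in("unit","cover","lip","tab_top","opening","bench_block","jar","hammer","ring_clamp","bangle","screwdriver","wood_block"):
        for b in boxes_of(q,c)[:4]: print(n,q,round(b["conf"],2),np.round(b["position"],3),pix(c,b["position"]).astype(int))
E
```

```text
[0.27494894 0.56088524 0.25252577] [ 2.25901164e-01  9.74149968e-01 -6.98638442e-04 -1.23777367e-04] 0.0 1.0020281871456496
scene unit 0.66 [ 0.568 -0.092  0.054] [266 278]
scene cover 0.85 [0.379 0.135 0.009] [346 216]
scene cover 0.68 [ 0.493 -0.18   0.061] [217 258]
scene cover 0.68 [ 0.246 -0.284  0.015] [166 210]
scene lip 0.91 [0.388 0.136 0.007] [348 219]
scene lip 0.77 [ 0.493 -0.184  0.066] [215 257]
scene lip 0.76 [ 0.242 -0.285  0.008] [166 211]
scene tab_top 0.78 [ 0.585 -0.165  0.072] [229 285]
scene opening 0.86 [ 0.568 -0.095  0.054] [265 278]
scene bench_block 0.57 [ 0.372 -0.103  0.026] [247 226]
scene jar 0.79 [ 0.46  -0.001  0.051] [299 235]
scene hammer 0.71 [ 0.696 -0.138  0.021] [256 346]
scene ring_clamp 0.9 [0.674 0.015 0.071] [333 301]
scene ring_clamp 0.48 [0.521 0.078 0.029] [341 254]
scene bangle 0.76 [ 0.584 -0.291  0.007] [169 321]
scene screwdriver 0.92 [ 0.421 -0.308  0.022] [156 259]
scene wood_block 0.76 [0.523 0.075 0.026] [340 256]
scene wood_block 0.57 [ 0.491 -0.183  0.067] [215 256]
top unit 0.64 [ 0.543 -0.086  0.056] [363 210]
top cover 0.91 [
[... 206 characters left out ...]
 [454 339]
top lip 0.68 [0.373 0.139 0.01 ] [275 288]
top lip 0.16 [0.502 0.076 0.031] [298 233]
top tab_top 0.51 [ 0.577 -0.164  0.074] [395 193]
top opening 0.7 [ 0.539 -0.085  0.055] [363 212]
top bench_block 0.8 [ 0.356 -0.107  0.019] [377 289]
top bench_block 0.7 [ 0.486 -0.179  0.065] [405 230]
top jar 0.86 [ 0.439 -0.002  0.063] [331 254]
top hammer 0.62 [ 0.682 -0.145  0.024] [382 158]
top hammer 0.18 [ 0.408 -0.308  0.022] [458 262]
top ring_clamp 0.6 [0.654 0.016 0.091] [318 164]
top bangle 0.46 [ 0.577 -0.303  0.009] [448 196]
top screwdriver 0.83 [ 0.404 -0.309  0.021] [458 264]
top wood_block 0.77 [0.506 0.076 0.03 ] [297 231]
top wood_block 0.53 [ 0.358 -0.106  0.021] [376 288]
```

View pics/scene0.png

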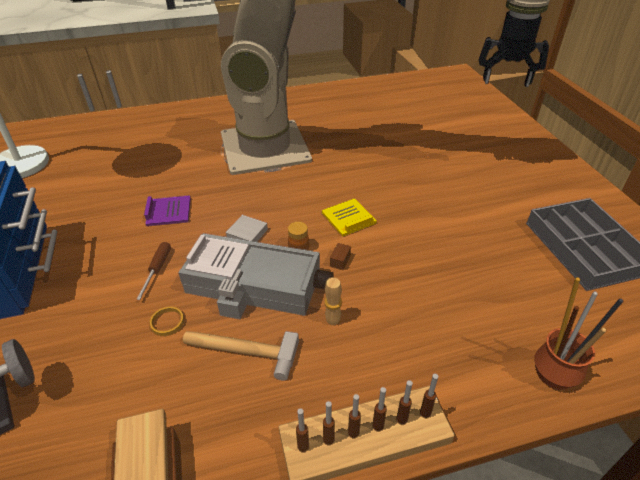

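View pics/top0.png

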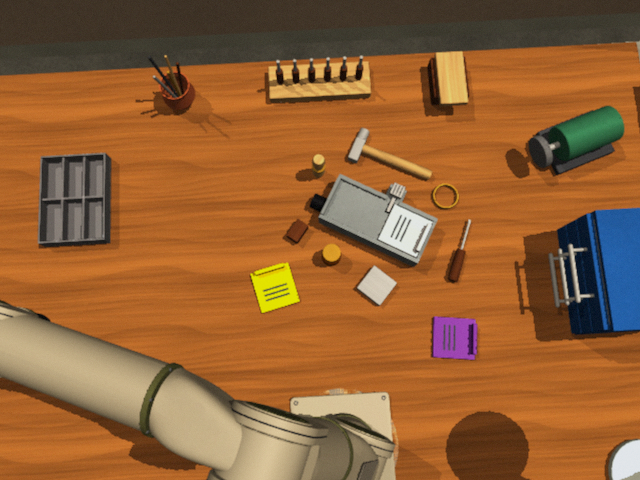

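Scene picture: the grey box has its hose stub at (322,279), the aluminium cover at (217,258) and the tab at (229,285). In the top picture these are at (318,202), (406,231) and (396,193).

Candidates for the cover in the top picture: the grey-aluminium one on the box at (406,231), yellow at (275,288) and purple at (455,338). I choose the aluminium one, since it sits on the box. Next I fit the box pose and check a crop.

```bash
cat >> h.py <<'E'
def fitbox(c):
    W=cloud(c); z=W[...,2]
    m=(z>.045)&(z<.069)&(abs(W[...,0]-.54)<.18)&(abs(W[...,1]+.1)<.18)
    m=cv2.morphologyEx(m.astype(np.uint8),cv2.MORPH_OPEN,np.ones((3,3)))
    n,l,s,_=cv2.connectedComponentsWithStats(m); k=1+np.argmax(s[1:,4]); return W,l==k
E
python3 - <<'E'
from h import *
for n in("top","scene"):
    c=camera(n); W,m=fitbox(c); P=W[m]
    print(n,m.sum(),np.nanpercentile(P[:,2],[5,50,95]),cv2.minAreaRect((P[:,:2]).astype(np.float32)))
    z=W[...,2]
    r=cv2.minAreaRect((P[:,:2]).astype(np.float32)); 
    for a,b in((.0,.35),):
        t=W[(z>.071)&(abs(W[...,0]-.54)<.16)&(abs(W[...,1]+.17)<.07)]
        print("high",len(t),np.round(t[:60:4],3).tolist())
    u,v=pix(c,[.54,-.11,.05]).astype(int)
    im=cv2.resize(c["img"][v-75:v+75,u-100:u+100],(800,600),interpolation=cv2.INTER_CUBIC); save(n+"crop.png",im); print(u-100,v-75)
E
```

```text
top 4754 [0.05086858 0.05902489 0.06742189] ((0.5225896239280701, -0.11908724904060364), (0.2598055899143219, 0.126013845205307), 61.15463638305664)
high 343 [[0.602, -0.164, 0.074], [0.599, -0.166, 0.076], [0.596, -0.163, 0.078], [0.596, -0.173, 0.077], [0.594, -0.163, 0.077], [0.594, -0.173, 0.074], [0.593, -0.182, 0.076], [0.591, -0.167, 0.08], [0.59, -0.177, 0.079], [0.591, -0.187, 0.076], [0.59, -0.163, 0.074], [0.589, -0.175, 0.075], [0.588, -0.187, 0.076], [0.587, -0.162, 0.076], [0.586, -0.172, 0.077]]
273 136
scene 5854 [0.05197225 0.05866407 0.06628968] ((0.5283775329589844, -0.12062257528305054), (0.2614732086658478, 0.1362786740064621), 61.09422302246094)
high 426 [[0.437, -0.205, 0.083], [0.439, -0.207, 0.083], [0.443, -0.199, 0.084], [0.441, -0.206, 0.081], [0.439, -0.198, 0.077], [0.448, -0.204, 0.084], [0.448, -0.212, 0.084], [0.449, -0.204, 0.082], [0.453, -0.212, 0.085], [0.45, -0.204, 0.08], [0.454, -0.212, 0.083], [0.451, -0.205, 0.079], [0.456, -0.215, 0.083], [0.456, -0.207, 0.08], [0.458, -0.217, 0.082]]
155 196
```

View pics/topcrop.png

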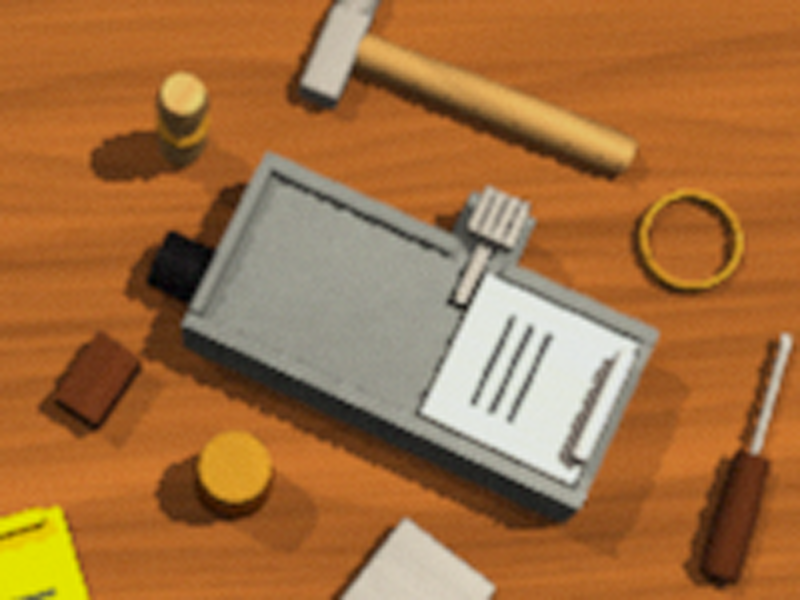

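The crop confirms the choice: the aluminium cover has its lip at the outer -y end (crop 590,410), the tab pad is at (500,218), and the hose end is at upper left. The box centre is about (0.523,-0.119), with its +y axis at 61.15°. The tab is at about (0.585,-0.170) and the lip face at about (0.464,-0.225). I travel high first.

Emit:
carry_out:
  deltas:
    - [-0.3,-0.26,0,0,-1]
    - [-0.7,-0.6,0,0,-1]
    - [-1,-0.867,0,0,-1]
    - [-1,-0.867,0,0,-1]
    - [-1,-0.867,0,0,-1]
  force: 40

```text
clock: 2.02
position: [0.3528, 0.3783, 0.2537]
ee_rot: [0.227, 0.974, 0.0, 0.0]
ft_force: [-0.6, 0.7, -0.0]
grip_width: -0.002
grasp_force: 0.0
```

Emit:
carry_out:
  deltas:
    - [-0.3,-0.26,0,0,-1]
    - [-0.7,-0.6,0,0,-1]
    - [-1,-0.867,0,0,-1]
    - [-1,-0.867,0,0,-1]
    - [-1,-0.867,0,0,-1]

```text
clock: 2.65
position: [0.4299, 0.197, 0.2533]
ee_rot: [0.226, 0.974, 0.0, -0.0]
ft_force: [0.2, 0.2, 0.1]
grip_width: 0.001
grasp_force: 0.0
```

Emit:
carry_out:
  deltas:
    - [-0.3,-0.26,0,0,-1]
    - [-0.7,-0.6,0,0,-1]
    - [-1,-0.867,0,0,-1]
    - [-1,-0.867,0,0,-1]
    - [-1,-0.867,0,0,-1]

```text
clock: 3.28
position: [0.5076, 0.0149, 0.253]
ee_rot: [0.225, 0.974, -0.0, -0.0]
ft_force: [-0.7, 0.9, 0.3]
grip_width: 0.003
grasp_force: 0.0
```

Emit:
carry_out:
  deltas:
    - [-0.3,-0.26,0,0.3,-1]
    - [-0.7,-0.6,0,0.6,-1]
    - [-1,-0.867,0,1,-1]
    - [-1,-0.867,0,1,-1]
    - [-1,-0.867,0,1,-1]

```text
clock: 3.9
position: [0.5855, -0.1675, 0.2525]
ee_rot: [0.469, 0.883, 0.0, -0.001]
ft_force: [-0.3, 1.0, -0.7]
grip_width: 0.001
grasp_force: 0.0
```

Emit:
carry_out:
  deltas:
    - [0,0,0,0.33,-1]
    - [0,0,0,0.66,-1]
    - [0,0,0,1,-1]
    - [0,0,0,1,-1]

```text
clock: 4.4
position: [0.5852, -0.1663, 0.2531]
ee_rot: [0.68, 0.733, 0.001, -0.001]
ft_force: [-0.8, -0.8, 0.2]
grip_width: -0.003
grasp_force: 0.0
```

Emit:
carry_out:
  deltas:
    - [0,0,0,0.33,-1]
    - [0,0,0,0.66,-1]
    - [0,0,0,1,-1]
    - [0,0,0,1,-1]
    - [0,0,0,1,-1]

```text
clock: 5.03
position: [0.585, -0.1689, 0.2533]
ee_rot: [0.847, 0.532, 0.0, -0.0]
ft_force: [-0.2, 0.1, -0.5]
grip_width: 0.001
grasp_force: 0.0
```

Emit:
carry_out:
  deltas:
    - [0,0,0.3,0.1,-1]
    - [0,0,0.6,0.1,-1]
    - [0,0,0.9,0.1,-1]
    - [0,0,0.9,0.1,-1]
    - [0,0,0.9,0.1,-1]

```text
clock: 5.65
position: [0.5857, -0.1703, 0.1201]
ee_rot: [0.862, 0.507, 0.001, 0.001]
ft_force: [-0.1, -0.3, 0.8]
grip_width: 0.001
grasp_force: 0.0
```

Run:
```python
from h import *
o=manip.get_obs(); p=o["position"]; print(p)
c=camera("scene"); tip=np.array(p)-[0,0,.022]; print(tip)
b=np.array([np.cos(np.radians(61.15)),np.sin(np.radians(61.15))]); a=np.array([b[1],-b[0]]); d=tip[:2]-[.5225,-.119]; print("tip in box",d@a,d@b)
im=c["img"].copy(); u,v=pix(c,tip).astype(int)
im=im[v-60:v+60,u-80:u+80]; save("near.png",cv2.resize(im,(800,600),interpolation=cv2.INTER_CUBIC)); print(u,v,pix(c,[.5847,-.1694,.077]))
for s in boxes_of("tab_top",c)[:2]: print(s["conf"],s["position"])
```

```text
[ 0.58572222 -0.17025743  0.12013649]
[ 0.58572222 -0.17025743  0.09813649]
tip in box 0.08010809865816286 -0.014389785020840644
224 277 [226.95141169 284.54178042]
0.67 [0.5871, -0.1659, 0.0715]
```

View pics/near.png

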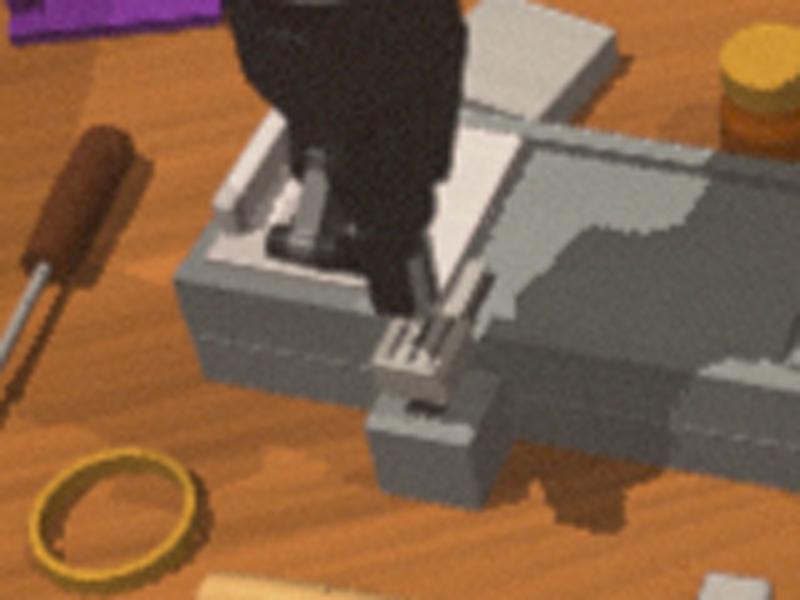

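The fingertips at crop (400,310) hang about 20 mm above the ribbed pad at (425,350). The cover is untouched. I press slowly, shifted 4 mm outward.

Emit:
carry_out:
  deltas:
    - [0,0.03,0.06,0,-1]
    - [0,0.03,0.12,0,-1]
    - [0,0.03,0.15,0,-1]
    - [0,0.03,0.17,0,-1]
    - [0,0.03,0.19,0,-1]
    - [0,0.03,0.21,0,-1]
    - [0,0.03,0.215,0,-1]
    - [0,0.03,0.215,0,-1]

```text
clock: 6.75
position: [0.5889, -0.1722, 0.0867]
ee_rot: [0.862, 0.507, 0.0, -0.0]
ft_force: [-2.6, 1.3, 9.1]
grip_width: 0.001
grasp_force: 4.3
```

Emit:
carry_out:
  deltas:
    - [0,0,-0.2,0,-1]
    - [0,0,-0.5,0,-1]
    - [-0.3,-0.19,-0.5,0,-0.7]
    - [-0.6,-0.37,-0.5,0,-0.4]
    - [-0.9,-0.56,-0.5,0,-0.4]
    - [-0.9,-0.56,-0.5,0,-0.4]
    - [-0.9,-0.56,-0.5,0,-0.4]

```text
clock: 7.62
position: [0.4502, -0.2487, 0.1611]
ee_rot: [0.862, 0.507, 0.0, -0.0]
ft_force: [0.5, 0.2, -0.4]
grip_width: 0.299
grasp_force: 0.0
```

Run:
```python
from h import *
o=manip.get_obs(); p=o["position"]; print(p)
b=np.array([np.cos(np.radians(61.15)),np.sin(np.radians(61.15))]); a=np.array([b[1],-b[0]]); d=np.array(p)[:2]-[.5225,-.119]; print("tcp in box",d@a,d@b)
c=camera("scene"); W=cloud(c)
B=np.stack([(W[...,:2]-[.5225,-.119])@a,(W[...,:2]-[.5225,-.119])@b,W[...,2]],-1)
t=B[(abs(B[...,0]-.082)<.012)&(abs(B[...,1]+.014)<.012)&(B[...,2]>.055)&(B[...,2]<.1)]; print("tab z",len(t),np.median(t,0))
l=B[(abs(B[...,0])<.05)&(abs(B[...,1]+.118)<.025)&(B[...,2]>.076)&(B[...,2]<.09)]
print("lip",len(l),np.percentile(l,[3,50,97],axis=0))
u,v=pix(c,[.53,-.18,.07]).astype(int)
save("near2.png",cv2.resize(c["img"][v-75:v+75,u-100:u+100],(800,600),interpolation=cv2.INTER_CUBIC))
```

```text
[ 0.45021774 -0.24872775  0.16113088]
tcp in box -0.0007150182065095664 -0.14850421594505248
tab z 148 [ 0.08462275 -0.01343754  0.06453869]
lip 160 [[-0.03360758 -0.11870019  0.07640149]
 [ 0.00330152 -0.11169039  0.08161282]
 [ 0.03447601 -0.10857636  0.08446403]]
```

View pics/near2.png

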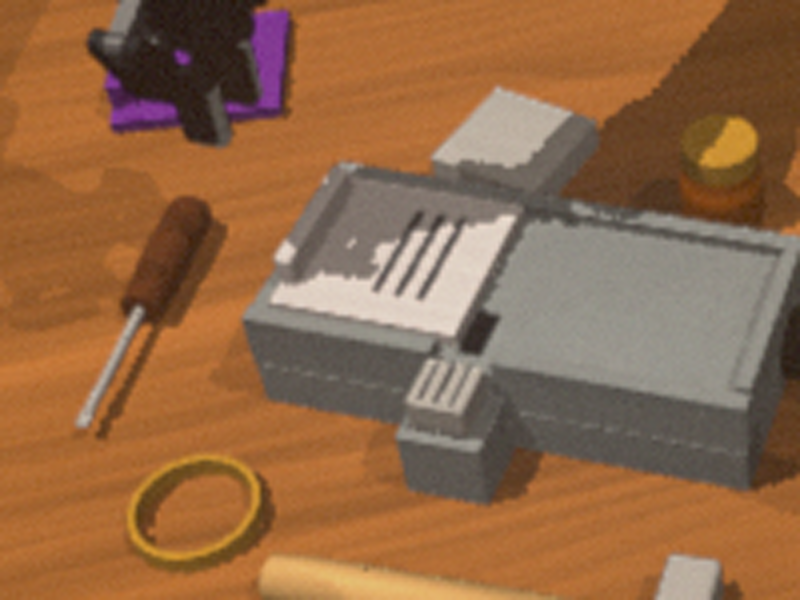

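The tab is down: its pad measures 64.5 mm, at crop (440,390), and the tooth has sunk at (485,330). The lip face is at box y ≈ -0.12 and the fingers hang clear behind it. I descend, then push.

Emit:
carry_out:
  deltas:
    - [0,0,0.2,0,-0.4]
    - [0,0,0.4,0,-0.4]
    - [0,0,0.48,0,-0.4]
    - [0,0,0.48,0,-0.4]

```text
clock: 8.18
position: [0.4499, -0.249, 0.0887]
ee_rot: [0.862, 0.507, -0.001, -0.0]
ft_force: [0.4, -0.0, -0.2]
grip_width: 0.3
grasp_force: 0.0
```

Emit:
carry_out:
  deltas:
    - [0.04,0,0,0,-0.4]
    - [0.08,0,0,0,-0.4]
    - [0.12,0,0,0,-0.4]
    - [0.16,0,0,0,-0.4]
    - [0.2,0,0,0,-0.4]
    - [0.24,0,0,0,-0.4]
    - [0.28,0,0,0,-0.4]
    - [0.32,0,0,0,-0.4]

```text
clock: 9.18
position: [0.4732, -0.2069, 0.089]
ee_rot: [0.862, 0.507, -0.0, -0.0]
ft_force: [-0.6, -1.0, 1.0]
grip_width: 0.3
grasp_force: 0.7
```

Emit:
carry_out:
  deltas:
    - [0.04,0,0,0,-0.4]
    - [0.08,0,0,0,-0.4]
    - [0.12,0,0,0,-0.4]
    - [0.16,0,0,0,-0.4]
    - [0.2,0,0,0,-0.4]
    - [0.24,0,0,0,-0.4]
    - [0.28,0,0,0,-0.4]
    - [0.32,0,0,0,-0.4]
    - [0.36,0,0,0,-0.4]
    - [0.4,0,0,0,-0.4]
    - [0.44,0,0,0,-0.4]
    - [0.48,0,0,0,-0.4]
    - [0.52,0,0,0,-0.4]
    - [0.56,0,0,0,-0.4]
    - [0.59,0,0,0,-0.4]
    - [0.61,0,0,0,-0.4]
    - [0.61,0,0,0,-0.4]

```text
clock: 11.3
position: [0.5178, -0.127, 0.089]
ee_rot: [0.862, 0.507, 0.0, -0.0]
ft_force: [-0.2, -1.1, 0.2]
grip_width: 0.3
grasp_force: 0.0
```

Emit:
carry_out:
  deltas:
    - [-0.1,0,0,0,-0.4]
    - [-0.15,0,0,0,-0.4]
    - [-0.15,0,-0.4,0,-0.4]
    - [-0.4,0,-0.8,0,-0.4]
    - [-0.8,0,-1,0,-0.4]
    - [-1,0,-1,0,-0.4]
    - [-1,0,-1,0,-0.4]

```text
clock: 12.18
position: [0.4424, -0.2621, 0.2398]
ee_rot: [0.864, 0.504, 0.001, 0.0]
ft_force: [0.1, 0.2, -0.0]
grip_width: 0.298
grasp_force: 0.0
```

Run:
```python
from h import *
c=camera("scene"); W=cloud(c); o=manip.get_obs(); print(o["position"],o["clock"],o["ft_force"])
b=np.array([np.cos(np.radians(61.15)),np.sin(np.radians(61.15))]); a=np.array([b[1],-b[0]])
B=np.stack([(W[...,:2]-[.5225,-.119])@a,(W[...,:2]-[.5225,-.119])@b,W[...,2]],-1)
l=B[(abs(B[...,0])<.05)&(abs(B[...,1])<.12)&(B[...,2]>.076)&(B[...,2]<.09)]
print("lip",len(l),np.percentile(l,[3,50,97],axis=0))
p=B[(abs(B[...,0])<.04)&(B[...,1]>.025)&(B[...,1]<.095)]; print("plate z",np.percentile(p[:,2],[5,50,95]), "slope",np.linalg.lstsq(np.c_[p[:,:2],np.ones(len(p))],p[:,2],rcond=None)[0])
t=B[(abs(B[...,0]-.082)<.012)&(abs(B[...,1]+.014)<.012)&(B[...,2]>.055)&(B[...,2]<.1)]; print("tab z",np.median(t,0))
u,v=pix(c,[.53,-.12,.07]).astype(int)
save("end.png",cv2.resize(c["img"][v-90:v+90,u-120:u+120],(800,600),interpolation=cv2.INTER_CUBIC))
```

```text
[ 0.44355707 -0.25993792  0.23924222] 12.225 [ 1.22981862  0.57882988 -0.31749163]
lip 160 [[-0.03421849  0.00462185  0.07686768]
 [ 0.00231095  0.01035942  0.08231418]
 [ 0.03437488  0.01372915  0.084739  ]]
plate z [0.06311957 0.0649954  0.06711799] slope [0.00166991 0.00206223 0.06487897]
tab z [ 0.08480901 -0.01423088  0.06440703]
```

View pics/end.png

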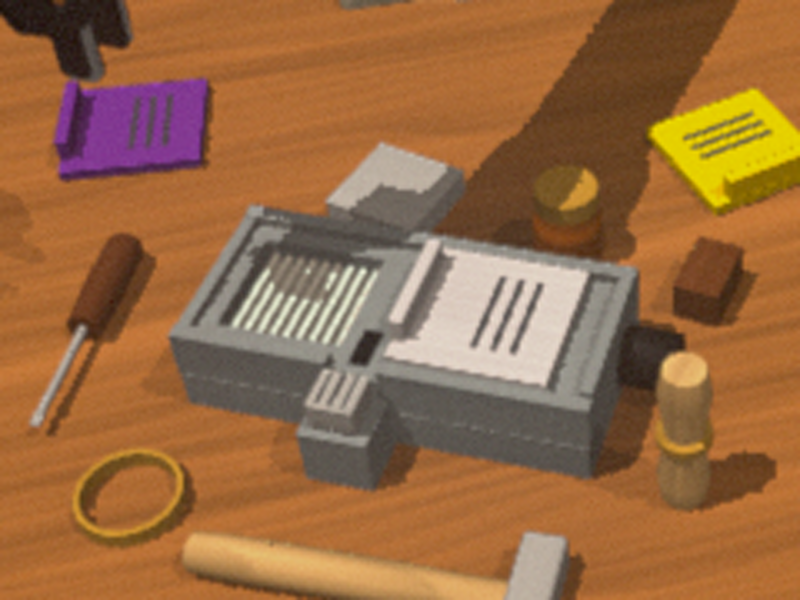

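The filter opening at crop (300,295) is fully bare. The cover lies flat on the deck at (490,310), with its origin at box y ≈ +53 mm and its top at z = 65 mm. The tab is down, the bystanders are in place and the robot is clear.

```bash
python3 -c "
from h import *
print(ticket.hand_in())"
```

```text
the job is handed in; nothing more can be done
None
```

The filter box is open and the job is handed in: the tab snapped and stayed down, the cover lies flat on the deck about 53 mm past the box centre with the whole opening bare, and nothing else was moved (about 12 s of the 45 s used).

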